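# Hold the level sensor over the reactor port

## Task

Lift the red cap off the reactor's sensor port and set it down gently, upright and centred on the small raised pad of the cap stand. Then pick up the blue level sensor, carry it over the pipework and stop with it held upright above the open port, flange holes lined up over the two studs and its underside about 1 cm above the stud tips, so that a gasket can be slipped in; finish while still holding it there, steady. The sensor must never touch the reactor, do not bump the pipework, and leave the other things on the bench where they are.

Things in the scene. Friction and masses are not known exactly. Their poses are not given: they have to be found in the camera images.
- port (a point): Middle of the reactor's steel port block, level with the tips of its two brass studs (187 mm above the bench), z up. Block 100 (x) by 50 mm (y), top face 12 mm below this point, 37 mm bore in its middle. Studs 6 mm thick, 12 mm high, at x = +36 and -36 mm, y = 0.
- cap_mid (a point): Centre of the loose red cap on the port, half-way up its 50 mm, z up. From below: white plug 30 mm across, 6 high (in the bore at the start, loose); red disc 46 across, 10 thick (lies on the block); red knob 24 across, 34 high, to grip, from 9 mm below to 25 mm above this point. Plug's underside 25 mm below it. 55 to 90 g.
- stand_top (a point): Centre of the upper face of the cap stand's pad: a fixed flat green pad 36 mm across, 80 mm above the bench, on a 14 mm thick post with a 64 mm round foot. The cap rests there on its plug.
- sensor_mid (a point): Centre of the loose level sensor, half-way up its 100 mm, z up; stands upright on the bench. Steel flange 96 (x) by 50 (y) by 8 mm, underside 50 mm below this point, two 13 mm holes at x = +36, -36 mm; on it a blue housing 44 (x) by 34 mm (y) up to 50 mm above this point, then a black connector 18 across, 10 high. 0.2 to 0.45 kg. Fits either way round (half turn).
- reactor: Fixed silver foil-jacketed vessel, up to 158 mm across, with a dark round head plate 176 mm across (top at 147 mm) that bears the port block and small coloured fittings (below 165 mm). Origin at the centre of its underside on the bench; axes as those of the port.
- pipe: Fixed cream pipe run between the reactor and the right part of the bench, about 465 mm long along its x axis, about 36 mm wide, with two blue valve handles; its highest point is 129 mm above the bench. Origin on the bench below the pipe, close to its middle (pipe from x = -225 to +242 mm, about).
- wash_bottle: Bystander: white wash bottle with a blue cap, 62 mm across, 150 mm tall, standing; origin at its underside's centre.
- flask: Bystander: amber conical flask, 80 mm across, 120 mm tall, standing; origin at its underside's centre.
- spanner: Bystander: steel spanner 130 mm long, lying flat; origin on the bench under the tool.
- screwdriver: Bystander: orange-handled screwdriver 180 mm long, lying flat; origin on the bench under the tool.
- beaker: Bystander: glass beaker, 68 mm across, 85 mm tall, standing; origin at its underside's centre.
- jar: Bystander: small jar with a yellow cap, 50 mm across, 65 mm tall, standing; origin at its underside's centre.
- clamp_ring: Bystander: steel clamp ring, 72 mm across, 12 mm high, lying flat; origin at its underside's centre.
Things that resemble listed ones, but are neither listed nor needed, are in the scene too. Of the things that look like the part that bears cap_mid, the smaller one is meant. What is shaped like the part that bears sensor_mid but purple is not meant.

How it is judged:
On the way:
1. the cap stands upright on the stand's pad, let go (horizontal distance between cap_mid and stand_top below 0.012 m and z of cap_mid in the frame of stand_top between 0.02 and 0.03 m and angle between cap_mid's own z axis and vertical below 0.1 rad and contact force between the fingers and cap below 0.1 N and linear speed of cap below 0.03 m/s), for 0.3 s.
At the end, for the whole second after the job is handed in: Cap released on the pad, upright within 0.1 rad, within 12 mm of its centre. Sensor held still in the fingers, not touching the reactor: upright within 0.08 rad, underside 3 to 22 mm above the stud tips, centre within 7 mm of the port's, long axis within 0.12 rad of the studs' line (all of step 1 and horizontal distance between sensor_mid and port below 0.007 m and z of sensor_mid in the frame of port between 0.053 and 0.072 m and angle between the x axis of sensor_mid and the x axis of port, either way round below 0.12 rad and angle between sensor_mid's own z axis and vertical below 0.08 rad and contact force between the fingers and sensor above 1 N and contact force between sensor and reactor below 0.05 N and linear speed of sensor below 0.02 m/s); the arm keeps its last pose, push and grip.
It fails at once if the sensor touches the reactor (contact force between sensor and reactor above 0.5 N).
It fails at once if the pipework is bumped (over 3 N) (contact force between pipe and anything else above 3 N).
It fails at once if the cap is dropped (faster than 0.5 m/s out of the fingers) (contact force between the fingers and cap below 0.1 N and linear speed of cap above 0.5 m/s).
It fails at once if a bystander is moved by more than 30 mm or tipped (distance of any of wash_bottle, flask, spanner, screwdriver, beaker, jar, clamp_ring from where it was at the start of the episode above 0.03 m or angle between any of wash_bottle, flask, beaker, jar's own z axis and vertical above 0.5 rad).
It also fails if it takes over 61 s, if anything falls off the work surface, if the arm or the gripper's body presses on something with over 40 N, if the wrist force passes 120 N, or if a joint passes its speed limit or range.

## Robot

A 7-joint arm with a two-finger parallel gripper is mounted at the origin on the work surface. World frame = base frame: x ahead of the robot, y to its left, z up, the work surface at z = 0. Lengths are in m, angles in rad, forces in N, time in s.
With the tool pointing down it reaches from about 0.425 to 0.825 m from the base axis. Payload 3.6 kg.
Tool frame: the origin (TCP) lies on the centre line of the jaws, within the pads' length; the fingertips stand env.tip_extent ahead of it and the grasp point (between the pads) lies 6 mm ahead of it (env.tip_extent is the distance from the TCP to the fingertips, in m); z points along the fingers, y is the line along which they close (so a half turn about z gives the same grasp; the last joint's range is limited). The gripper opens to 93 mm and grips with 3 to 60 N. Pads are 15 mm wide; open, the fingers measure 128 mm over their backs; the gripper's body (75 mm by 188 mm) begins 65 mm behind the grasp point.
Start: joints at [1.119, 0.615, -0.013, 1.423, 0.008, 1.103, -0.04], TCP at [0.268, -0.592, 0.244] pointing down, gripper open.
Joint ranges: [-3.12, 3.12], [-0.3, 2.06], [-1.34, 1.32], [0.26, 2.42], [-1.36, 4.5], [0.01, 1.98], [-2.84, 2.84]. Speed limits (rad/s): [2.79, 2.79, 3.14, 3.14, 3.14, 3.14, 3.14].

## Interface

Orientations are given as a unit quaternion [x, y, z, w].
In Python, from rig import status, optics, env, spotter gives the robot as it stands.
- The arm moves only by the tool jog_arm, never from a script. Its argument "deltas" is one flat list of numbers, 7 for each row, row after row: the turn, a rotation vector about the tool's x, y, z in rad, then the shift along the tool's x, y, z in cm, then the opening, from -1 (shut) to 1 (fully open), so that 0 is half open. A call has 1 to 12 rows; each row is the pose to reach, as a shift and turn from the pose commanded when the call began, along the tool's axes at that moment; what a row does not reach only later rows make up. A row lasts 1/12 s, in which the tool goes at most 41.7 mm and 7.16 degrees, less where a joint would pass 70% of its speed; a pose out of reach is approached as far as the arm can. A call with a gripper value outside its range is refused whole. The fingers move at their own pace and stop on an object; "squeeze" is the grip in N (left out, the last holds). Time passes only in rows, so rows that repeat a pose let the fingers close. It gives the time, the measured TCP pose, the force, the opening and the grip force at its end, in the units of the state.
- status.state(): the state, without advancing time (a new reading comes with each control period).
- optics.camera(name): name is "side" or "top"; returns a dict with "image" (420x560x3 uint8, red, green, blue), "depth" (420x560 float32, m along the optical axis (not along the pixel's ray), 0 where there is no reading), "intrinsics" (3x3 intrinsics, pixels), "position" and "attitude" of the camera in the world. Camera axes: x right, y down, z forward; pixel columns grow to the right and rows downward; lengths in m; the calibration is good to about 2 mm. A picture is of the moment at which its call begins.
- env.close_job(): hands the job in; it is judged then, once.
Trained networks look in a picture, given as the dict that the camera call returned (one of the last four; its "shot" number tells which), for a name from the list of things; names that differ only in an ending like _2 or _b are one class to them, and where a whole thing is asked for, a point or a joint stands for the part that bears it (a point fixed in the world has none). Each returns a list of dicts, best first, with "conf" (0 to 1); they miss things now and then, are a little off and sometimes report something else, mostly with a low value. They report only what shows in the picture. A call takes as long as a camera call. They do not tell look-alikes from the thing itself.
- spotter.spot_in(picture, target): "box" ([left, top, right, bottom] in pixels, round what is visible of it).
- spotter.silhouettes(picture, target): "pixels" (420x560 bool, what is visible of it) and "box" ([left, top, right, bottom] in pixels, round what is visible of it).
- spotter.landmark_of(picture, target): "centre" ([row, column] in pixels: a listed point, or the origin of a listed thing).
The state is a dict: "time": time; "joint_pos": joint angles; "joint_velocities": joint speeds; "joint_torque": joint torques, N m; "position": TCP position; "orientation": TCP orientation; "wrist_force": force on the tool from outside, world axes, zero at the start; "wrist_torque": the same for the moment, N m; "gripper_width": finger opening in m; "gripper_force": force on a finger pad.
Only numpy, scipy, OpenCV 4.12 (cv2) and the standard library are available. Lean on these libraries where they do the work, as an engineer would, in place of code of your own. Each camera call takes 0.05 s, during which the arm holds its last target. There are 200 camera calls.

## Working session

There is one attempt and no reset: what is moved stays moved. The work goes in short steps, Python scripts to look and compute and a tool call to move; the robot and the scene stay as the last step left them, time stands still between calls to the robot, and variables do not carry over. Pictures are saved under pics/ and viewed, at most 10 in all, crops included, and the job is handed in when it is done.

Besides the shell and the picture viewer there is one more tool, called after ">>>" as name(argument=value, ...) on one line, values as JSON. jog_arm: Moves the arm, as the interface text tells. Its arguments: {"type":"object","properties":{"deltas":{"type":"array"},"squeeze":{"type":"number"}},"required":["deltas"]}

```bash
mkdir -p pics
cat > h.py <<'E'
import numpy as np, cv2
from scipy.spatial.transform import Rotation as R
from rig import status, optics, env, spotter
def cam(n):
    p=optics.camera(n); p['R']=R.from_quat(p['attitude']).as_matrix() if np.size(p['attitude'])==4 else np.array(p['attitude']); return p
def save(p,name,box=None,s=1):
    im=p['image'][...,::-1]
    if box: im=im[box[1]:box[3],box[0]:box[2]]
    cv2.imwrite('pics/'+name,cv2.resize(im,None,fx=s,fy=s,interpolation=cv2.INTER_CUBIC))
def ray(p,u,v):
    return p['R']@np.linalg.inv(p['intrinsics'])@np.array([u,v,1.])
def at_z(p,u,v,z):
    d=ray(p,u,v);o=np.array(p['position']);return o+d*(z-o[2])/d[2]
def cloud(p):
    v,u=np.mgrid[:420,:560];d=p['depth']
    return (np.stack([u,v,np.ones_like(u)],-1)@np.linalg.inv(p['intrinsics']).T*d[...,None])@p['R'].T+np.array(p['position'])
E
python3 - <<'E'
from h import *
np.set_printoptions(precision=3,suppress=True)
print(env.tip_extent, status.state())
for n in('top','side'):
    p=cam(n);save(p,n+'0.png',s=1.4);print(n,p['position'],p['R'],p['intrinsics'])
    C=cloud(p)
    for t in['port','cap_mid','stand_top','sensor_mid','reactor','pipe','wash_bottle','flask','spanner','screwdriver','beaker','jar','clamp_ring']:
        print(t,[(np.round(d['centre']),round(d['conf'],2),C[tuple(np.round(d['centre']).astype(int))].round(3)) for d in spotter.landmark_of(p,t)][:3])
E
```

```text
0.025 {'time': 0.0, 'joint_pos': array([ 1.119,  0.616, -0.013,  1.425,  0.008,  1.103, -0.04 ]), 'joint_velocities': array([ 0.001,  0.002, -0.   ,  0.002, -0.001,  0.002,  0.001]), 'joint_torque': array([ -0.   , -45.893,   0.208, -16.574,  -0.061,   0.02 ,   0.   ]), 'position': array([ 0.268, -0.592,  0.242]), 'orientation': array([ 0.978,  0.211, -0.   , -0.001]), 'wrist_force': array([ 0.732, -0.326, -0.644]), 'wrist_torque': array([-0.037,  0.027,  0.052]), 'gripper_force': 0.0, 'gripper_width': 0.09295473998216497}
top [ 0.351 -0.034  1.62 ] [[-0.016 -0.992  0.128]
 [-1.     0.013 -0.021]
 [ 0.019 -0.128 -0.992]] [[524.492   0.    283.135]
 [  0.    524.492 208.123]
 [  0.      0.      1.   ]]
port [(array([209., 177.]), 0.57, array([0.533, 0.221, 0.221]))]
cap_mid [(array([202., 124.]), 0.89, array([0.577, 0.408, 0.059])), (array([210., 176.]), 0.68, array([0.53 , 0.224, 0.221]))]
stand_top [(array([174., 305.]), 0.59, array([ 0.651, -0.133,  0.082]))]
sensor_mid [(array([273., 446.]), 0.72, array([ 0.352, -0.542,  0.075])), (array([235., 382.]), 0.63, array([ 0.465, -0.353,
[... 1571 characters left out ...]
1 , 0.298, 0.145])), (array([174., 313.]), 0.25, array([ 0.465, -0.34 ,  0.076]))]
pipe [(array([279., 196.]), 0.68, array([0.729, 0.149, 0.003]))]
wash_bottle [(array([357., 174.]), 0.84, array([0.667, 0.423, 0.068]))]
flask [(array([396., 270.]), 0.73, array([0.405, 0.448, 0.061]))]
spanner [(array([280., 195.]), 0.64, array([0.73 , 0.155, 0.006]))]
screwdriver [(array([232., 310.]), 0.56, array([ 0.425, -0.119,  0.016]))]
beaker [(array([175., 268.]), 0.72, array([ 0.639, -0.355,  0.017])), (array([177., 313.]), 0.64, array([ 0.464, -0.344,  0.058]))]
jar [(array([182., 356.]), 0.77, array([ 0.31 , -0.399,  0.02 ]))]
clamp_ring [(array([216., 211.]), 0.5, array([ 0.782, -0.117, -0.003]))]
```

View pics/top0.png

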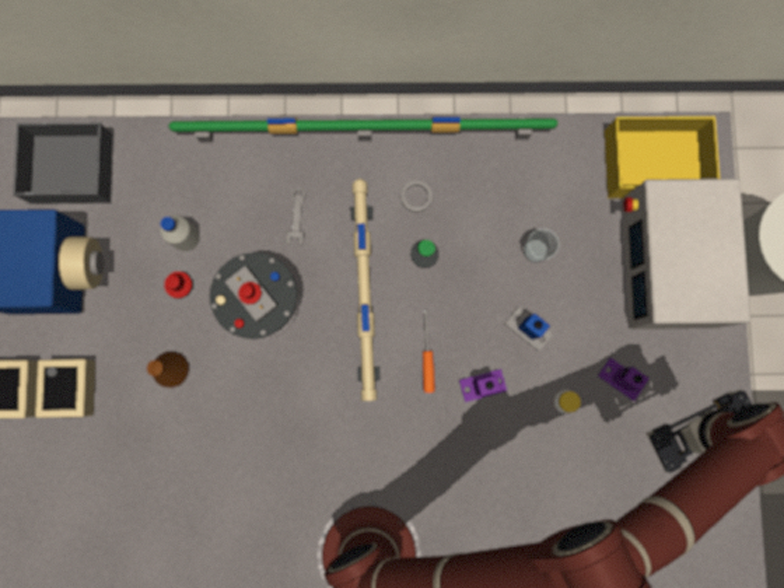

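View pics/side0.png

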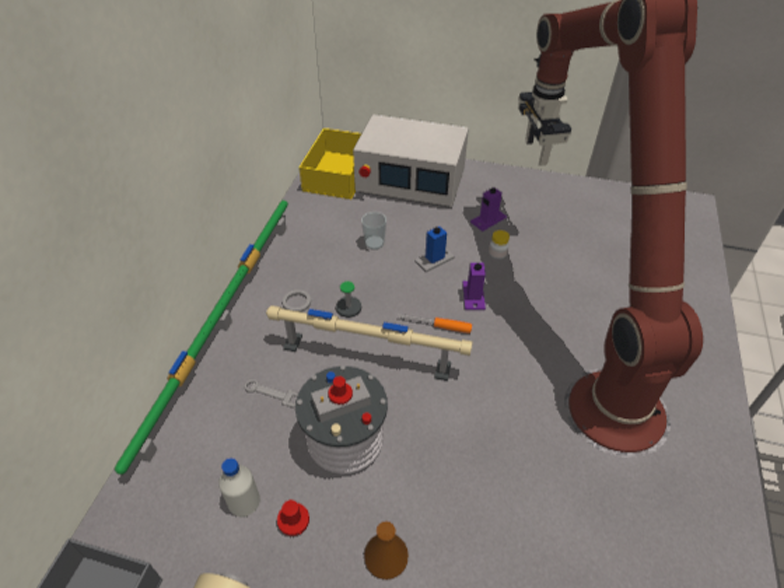

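The top view shows two red caps: (178,204) on the port block and (127,203) on the bench. The one on the port is the one meant, and it also looks smaller. There are three sensor shapes: blue at (382,233), purple at (345,275) and purple at (447,270). The blue one is meant. I'll check both choices in one crop and measure.

Run:
```python
from h import *
np.set_printoptions(precision=4,suppress=True)
P=[cam('top'),cam('side')]
im=P[0]['image'][...,::-1]
a=cv2.resize(im[180:240,100:220],None,fx=4.5,fy=4.5,interpolation=2);b=cv2.resize(im[210:290,330:470],(540,309),interpolation=2)
cv2.imwrite('pics/crop.png',np.vstack([a,b]))
def rep(n,q):
    if len(q)<8: print(n,len(q));return
    r=cv2.minAreaRect((q[:,:2]*1000).astype(np.float32)); print(n,len(q),'med',np.median(q,0),'ctr',np.array(r[0])/1000,'sz',np.round(r[1],1),'ang',round(r[2],1),'z',np.percentile(q[:,2],[5,50,95]))
for p in P:
    C=cloud(p);I=p['image'].astype(int);r,g,b=I[...,0],I[...,1],I[...,2]
    near=lambda x,y,d:np.hypot(C[...,0]-x,C[...,1]-y)<d
    z=C[...,2]; red=(r>1.7*g)&(r>1.7*b)&(r>60); grn=(g>1.4*r)&(g>1.2*b); blu=(b>1.4*r)&(b>1.2*g)
    rep('block',C[near(.533,.222,.07)&(z>.170)&(z<.181)&~red])
    rep('knobtop',C[near(.533,.222,.04)&(z>.213)&(z<.23)&red])
    rep('disc',C[near(.533,.222,.04)&(z>.178)&(z<.191)&red])
    rep('bigcap',C[near(.58,.4,.05)&red&(z<.1)])
    rep('stand',C[near(.652,-.133,.04)&grn&(z>.07)&(z<.09)])
    rep('head',C[near(.52,.2,.12)&(z>.14)&(z<.152)])
    rep('flange',C[near(.465,-.348,.07)&(z>.003)&(z<.014)&(r>110)])
    rep('house',C[near(.465,-.348,.05)&blu&(z>.082)])
    rep('houseall',C[near(.465,-.348,.05)&blu])
    rep('conn',C[near(.465,-.348,.05)&(z>.093)&(r<70)&~blu])
    rep('pipe',C[near(.53,-.01,.3)&(abs(C[...,1])<.06)&(z>.07)&(z<.15)])
```

```text
block 382 med [0.5333 0.2209 0.1745] ctr [0.5474 0.2118] sz [99.7 82. ] ang 38.3 z [0.1707 0.1745 0.1793]
knobtop 57 med [0.5364 0.2239 0.2183] ctr [0.5367 0.2241] sz [21.3 20.8] ang 6.7 z [0.2141 0.2183 0.2229]
disc 118 med [0.5348 0.2199 0.1838] ctr [0.5391 0.2238] sz [42.6 41.6] ang 1.5 z [0.1797 0.1838 0.188 ]
bigcap 302 med [0.5761 0.404  0.0241] ctr [0.5813 0.4132] sz [64.  58.6] ang 45.6 z [0.0125 0.0241 0.069 ]
stand 104 med [ 0.643  -0.1329  0.0796] ctr [ 0.6426 -0.1316] sz [32.  33.7] ang 6.6 z [0.0737 0.0796 0.084 ]
head 2052 med [0.5354 0.2191 0.1462] ctr [0.5371 0.2244] sz [175.1 172.4] ang 44.3 z [0.1414 0.1462 0.1506]
flange 288 med [ 0.4607 -0.3421  0.0057] ctr [ 0.4686 -0.3486] sz [133.1 129.1] ang 37.9 z [0.0032 0.0057 0.0105]
house 171 med [ 0.4727 -0.3554  0.0981] ctr [ 0.4732 -0.3585] sz [42.1 35.8] ang 50.8 z [0.0879 0.0981 0.1079]
houseall 234 med [ 0.471  -0.3526  0.0963] ctr [ 0.4783 -0.3624] sz [42.1 49.8] ang 48.0 z [0.034  0.0963 0.1072]
conn 9 med [ 0.4724 -0.357   0.1085] ctr [ 0.4741 -0.357 ] sz [6.5 9.2] ang 89.2 z [0.1049 0.1085 0.1136]
pipe 1522 med 
[... 591 characters left out ...]
5.5] ang 52.2 z [0.0754 0.0785 0.0827]
head 1940 med [0.5299 0.2496 0.1462] ctr [0.5393 0.2269] sz [172.8 175. ] ang 55.4 z [0.1429 0.1462 0.15  ]
flange 99 med [ 0.4654 -0.3393  0.0061] ctr [ 0.4678 -0.3368] sz [107.9 106.6] ang 22.1 z [0.0033 0.0061 0.0099]
house 109 med [ 0.4728 -0.3466  0.0968] ctr [ 0.4745 -0.3553] sz [47.4 37.2] ang 51.5 z [0.084  0.0968 0.1042]
houseall 303 med [ 0.4717 -0.3436  0.0671] ctr [ 0.4754 -0.3539] sz [50.6 37.6] ang 51.2 z [0.0184 0.0671 0.1016]
conn 10 med [ 0.4736 -0.3559  0.1097] ctr [ 0.4745 -0.3602] sz [ 7.1 33.8] ang 11.1 z [0.102  0.1097 0.1132]
pipe 1479 med [0.5462 0.0108 0.1092] ctr [0.5575 0.0071] sz [463.4  35.4] ang 2.3 z [0.0932 0.1092 0.1281]
```

View pics/crop.png

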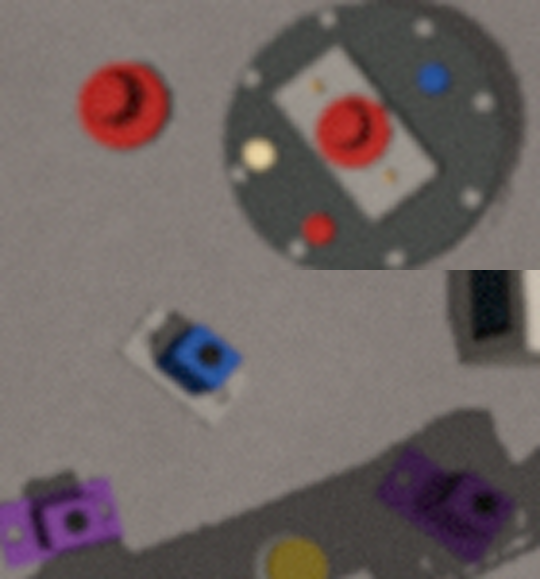

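The crop shows the smaller red cap on the port block at about (178,208) in the full frame, with a clearly larger one on the bench at (127,203). The blue sensor is at (382,232), with purple look-alikes either side. Reach for the port cap and the blue sensor.

```bash
cat >> h.py <<'E'
np.set_printoptions(precision=4,suppress=True)
def plan(*wps):
    """tool-frame deltas (rotvec rad, shift cm) from present pose to each (x,y,z,yaw deg of tool x)"""
    s=status.state(); M=R.from_quat(s['orientation']); p=s['position']
    X=M.as_matrix()[:,0]
    print('t',s['time'],'p',p,'yaw',np.degrees(np.arctan2(X[1],X[0])),'tilt',np.degrees(np.arccos(-M.as_matrix()[2,2])),'j',s['joint_pos'],'F',s['wrist_force'],'w',s['gripper_width'],s['gripper_force'])
    for x,y,z,a in wps:
        T=R.from_euler('z',a,degrees=True)*R.from_euler('x',180,degrees=True)
        print((M.inv()*T).as_rotvec(), M.inv().apply(np.array([x,y,z])-p)*100)
E
python3 -c "
from h import *
plan((.52,-.2,.32,39),(.538,.2257,.30,39))"
```

```text
t 1.5 p [ 0.2679 -0.5922  0.2436] yaw 24.338895024547234 tilt 0.005638885899159156 j [ 1.1195  0.6149 -0.0126  1.4234  0.0081  1.1034 -0.0404] F [-0.1798  0.1271 -0.3661] w 0.09294796036976609 0.0
[-0.0001 -0.     -0.2559] [ 39.1353 -25.3435  -7.6339]
[-0.0001 -0.     -0.2559] [ 58.3197 -63.388   -5.6298]
```

>>> jog_arm(deltas=[0,0,-0.03,4,-2.5,-1.5,1,0,0,-0.08,8,-5,-3,1,0,0,-0.13,12,-7.7,-4.5,1,0,0,-0.18,16,-10.3,-6,1,0,0,-0.23,20,-13,-7.6,1,0,0,-0.256,23.5,-15,-7.6,1,0,0,-0.256,27,-17.3,-7.6,1,0,0,-0.256,30,-19.3,-7.6,1,0,0,-0.256,33,-21.3,-7.6,1,0,0,-0.256,36,-23.3,-7.6,1,0,0,-0.256,39,-25.3,-7.6,1])

```text
time: 2.42
position: [0.5107, -0.2137, 0.3201]
orientation: [0.943, 0.334, 0.0, 0.0]
wrist_force: [0.6, -0.2, 0.2]
gripper_width: 0.0931
gripper_force: 0.0
```

```bash
python3 -c "
from h import *
plan((.538,.2257,.28,39))"
```

```text
t 2.4167 p [ 0.5107 -0.2137  0.3201] yaw 38.99195816585911 tilt 0.059072386615295076 j [ 0.4659  0.4001 -0.1626  1.5853  0.069   1.1608 -0.6018] F [ 0.642  -0.2244  0.1503] w 0.09305061987302161 0.0
[ 0.001  -0.0004 -0.0001] [ 29.7665 -32.4361   3.9937]
```

>>> jog_arm(deltas=[0,0,0,2.5,-2.85,0,1,0,0,0,5.2,-5.9,0,1,0,0,0,8,-9.1,0,1,0,0,0,10.8,-12.2,0,1,0,0,0,13.6,-15.4,0,1,0,0,0,16.4,-18.6,0,1,0,0,0,19.2,-21.8,0,1,0,0,0,22,-24.9,0,1,0,0,0,24.5,-27.8,1,1,0,0,0,27,-30.6,2.5,1,0,0,0,28.2,-32,4,1,0,0,0,28.2,-32,4,1])

```text
time: 3.42
position: [0.5245, 0.2169, 0.2767]
orientation: [0.941, 0.339, -0.003, -0.002]
wrist_force: [-0.9, -0.9, -1.1]
gripper_width: 0.0928
gripper_force: 0.0
```

>>> jog_arm(deltas=[0,0,0,0,0,0,1,0,0,0,0,0,0,1])

```text
time: 3.58
position: [0.5283, 0.2092, 0.28]
orientation: [0.943, 0.333, 0.0, 0.001]
wrist_force: [0.9, 0.1, -0.8]
gripper_width: 0.0931
gripper_force: 0.0
```

Run:
```python
from h import *
plan((.538,.2257,.215,39))
p=cam('side');save(p,'s1.png',(180,200,310,330),4.5)
```

```text
t 3.5833 p [0.5283 0.2092 0.28  ] yaw 38.89433498795598 tilt 0.08616740198428724 j [-0.2389  0.464  -0.2727  1.6086  0.1382  1.0876 -1.4404] F [ 0.8669  0.1233 -0.7668] w 0.09308263799569526 0.0
[ 0.0015  0.     -0.0018] [ 1.7885 -0.6833  6.5017]
```

View pics/s1.png

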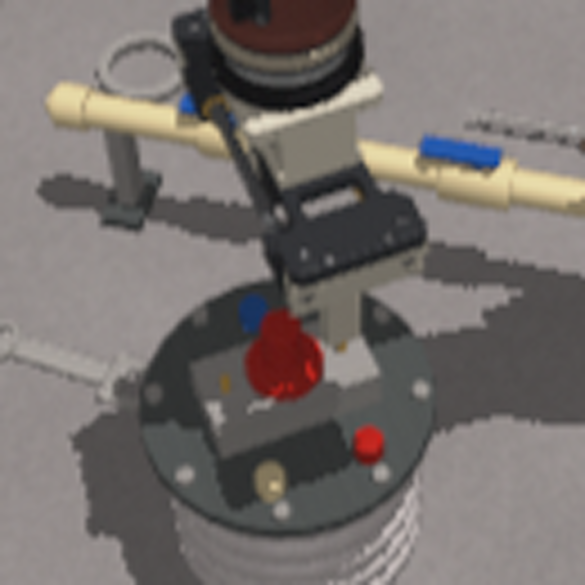

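The cap is still seated on the port, with the fingers above it and offset by about 19 mm. I'll centre over it first and then descend.

>>> jog_arm(deltas=[0,0,0,0.9,-0.35,0,1,0,0,0,1.8,-0.7,0,1,0,0,0,1.8,-0.7,0,1,0,0,0,1.8,-0.7,0,1])

```text
time: 3.97
position: [0.5376, 0.2281, 0.2798]
orientation: [0.943, 0.334, 0.0, -0.0]
wrist_force: [-1.1, 0.8, 0.2]
gripper_width: 0.093
gripper_force: 0.0
```

Run:
```python
from h import *
plan((.538,.2257,.215,39))
```

```text
t 3.9667 p [0.5376 0.2281 0.2798] yaw 39.03578730207082 tilt 0.04732969771598426 j [-0.2649  0.4896 -0.2739  1.5649  0.1423  1.1061 -1.4615] F [-1.0586  0.7529  0.1641] w 0.09296358354229617 0.0
[-0.0003 -0.0008  0.0006] [-0.121   0.2153  6.4839]
```

>>> jog_arm(deltas=[0,0,0,-0.1,0.1,1.5,1,0,0,0,-0.1,0.1,3,1,0,0,0,-0.1,0.1,4.5,1,0,0,0,-0.1,0.1,5.7,1,0,0,0,-0.1,0.1,6.4,1,0,0,0,-0.1,0.1,6.4,1,0,0,0,-0.1,0.1,6.4,1])

```text
time: 4.55
position: [0.5372, 0.226, 0.2158]
orientation: [0.943, 0.334, -0.0, -0.0]
wrist_force: [0.1, 0.1, -0.3]
gripper_width: 0.0927
gripper_force: 0.0
```

Run:
```python
from h import *
plan((.538,.2257,.215,39))
```

```text
t 4.55 p [0.5372 0.226  0.2158] yaw 38.9969629530691 tilt 0.0022054346617004505 j [-0.2699  0.549  -0.2621  1.6573  0.1662  0.9572 -1.4814] F [ 0.0538  0.1076 -0.2948] w 0.09270165512950916 0.0
[-0.      0.     -0.0001] [0.042  0.0773 0.0772]
```

Well centred. Close.

>>> jog_arm(deltas=[0,0,0,0,0,0,0,0,0,0,0,0,0,-0.4,0,0,0,0,0,0,-0.6,0,0,0,0,0,0,-1,0,0,0,0,0,0,-1,0,0,0,0,0,0,-1,0,0,0,0,0,0,-1,0,0,0,0,0,0,-1,0,0,0,0,0,0,-1,0,0,0,0,0,0,-1], squeeze=15)

```text
time: 5.38
position: [0.537, 0.2261, 0.2156]
orientation: [0.943, 0.334, -0.0, -0.0]
wrist_force: [0.2, 0.3, 0.3]
gripper_width: 0.0307
gripper_force: 0.0
```

>>> jog_arm(deltas=[0,0,0,0,0,0,-1,0,0,0,0,0,0,-1,0,0,0,0,0,0,-1,0,0,0,0,0,0,-1])

```text
time: 5.72
position: [0.5371, 0.226, 0.2156]
orientation: [0.943, 0.334, 0.0, 0.0]
wrist_force: [0.6, 0.3, -0.6]
gripper_width: 0.0237
gripper_force: 15.0
```

>>> jog_arm(deltas=[0,0,0,0,0,-0.5,-1,0,0,0,0,0,-1.5,-1,0,0,0,0,0,-3,-1,0,0,0,0,0,-4.5,-1,0,0,0,0,0,-5.5,-1,0,0,0,0,0,-5.5,-1])

```text
time: 6.22
position: [0.5383, 0.227, 0.2738]
orientation: [0.943, 0.334, 0.003, -0.0]
wrist_force: [-0.5, 0.4, -0.0]
gripper_width: 0.0238
gripper_force: 15.0
```

Run:
```python
from h import *
p=cam('side');save(p,'s2.png',(180,180,310,310),4.5)
plan((.6434,-.131,.25,39),(.6434,-.131,.126,39))
```

```text
t 6.2667 p [0.5376 0.2266 0.2722] yaw 39.0139031370536 tilt 0.18849521331119717 j [-0.2631  0.4939 -0.2728  1.5803  0.1451  1.084  -1.4623] F [ 0.4494 -0.1249 -1.7089] w 0.023907618919330017 14.999982118606567
[ 0.0007 -0.0032  0.0002] [-14.2978  34.4439   2.1986]
[ 0.0007 -0.0032  0.0002] [-14.3377  34.4353  14.5985]
```

View pics/s2.png

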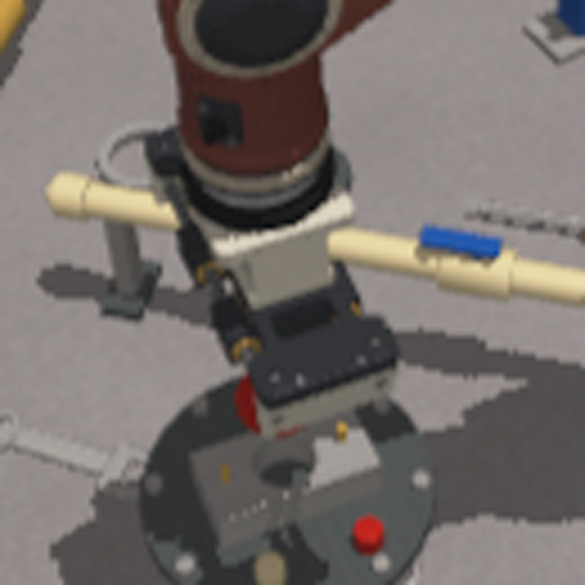

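The cap is in the fingers and the bore is open at (243,283). Carrying it to the stand.

>>> jog_arm(deltas=[0,0,0,-0.7,1.7,0,-1,0,0,0,-2,4.8,0,-1,0,0,0,-3.4,8.2,0,-1,0,0,0,-4.8,11.6,0,-1,0,0,0,-6.2,15,0,-1,0,0,0,-7.6,18.4,0,-1,0,0,0,-9,21.8,0,-1,0,0,0,-10.4,25.2,0,-1,0,0,0,-11.8,28.5,0,-1,0,0,0,-13.2,31.7,0,-1,0,0,0,-14,33.7,0,-1,0,0,0,-14.3,34.4,0,-1])

```text
time: 7.27
position: [0.6419, -0.1375, 0.2688]
orientation: [0.944, 0.33, -0.002, 0.001]
wrist_force: [-0.3, 0.4, -0.2]
gripper_width: 0.0237
gripper_force: 15.0
```

>>> jog_arm(deltas=[0,0,0,0,0,1,-1,0,0,0,0,0,2.2,-1,0,0,0,0,0,2.2,-1])

```text
time: 7.52
position: [0.6404, -0.1277, 0.2451]
orientation: [0.942, 0.336, -0.003, -0.003]
wrist_force: [-0.9, -0.5, -1.3]
gripper_width: 0.0232
gripper_force: 15.0
```

Run:
```python
from h import *
plan((.6434,-.131,.1267,39))
```

```text
t 7.5167 p [ 0.6404 -0.1277  0.2451] yaw 39.23447403355307 tilt 0.4454769278895636 j [ 0.2916  0.6314 -0.2282  1.3999  0.1448  1.1341 -0.8423] F [-0.888  -0.5287 -1.2732] w 0.02318965368419708 15.000127404928207
[-0.0071  0.0031  0.0041] [ 0.0567  0.5304 11.8334]
```

>>> jog_arm(deltas=[0,0,0,0,0.2,2,-1,0,0,0,0,0.2,4.5,-1,0,0,0,0,0.2,7,-1,0,0,0,0,0.2,9,-1,0,0,0,0,0.2,9.8,-1,0,0,0,0,0.2,9.8,-1,0,0,0,0,0.2,9.8,-1,0,0,0,0,0.2,9.8,-1,0,0,0,0,0.2,9.8,-1])

```text
time: 8.27
position: [0.6448, -0.1325, 0.1525]
orientation: [0.943, 0.334, 0.002, 0.001]
wrist_force: [0.5, -0.5, -0.5]
gripper_width: 0.0235
gripper_force: 15.0
```

Run:
```python
from h import *
p=cam('side');save(p,'s3.png',(190,150,300,260),5)
plan((.6434,-.131,.1267,39))
C=cloud(p);I=p['image'].astype(int);r,g,b=I[...,0],I[...,1],I[...,2]
for n,m in(('red',(r>1.7*g)&(r>1.7*b)&(r>60)&(C[...,2]>.095)),('grn',(g>1.4*r)&(g>1.2*b))):
    q=C[m&(np.hypot(C[...,0]-.6434,C[...,1]+.131)<.05)];print(n,len(q),q.min(0),q.max(0))
```

```text
t 8.3167 p [ 0.6447 -0.1326  0.1524] yaw 39.01485548134976 tilt 0.1827204884835667 j [ 0.2885  0.723  -0.2109  1.5016  0.1733  0.9321 -0.8641] F [ 0.0719  0.5368 -0.5075] w 0.023689474686957344 14.999973624944687
[ 0.0023 -0.0022  0.0003] [-0.0024 -0.2146  2.5655]
red 640 [ 0.5947 -0.168   0.1149] [ 0.6728 -0.0879  0.5289]
grn 55 [ 0.6299 -0.145   0.0724] [ 0.6619 -0.1117  0.0835]
```

View pics/s3.png

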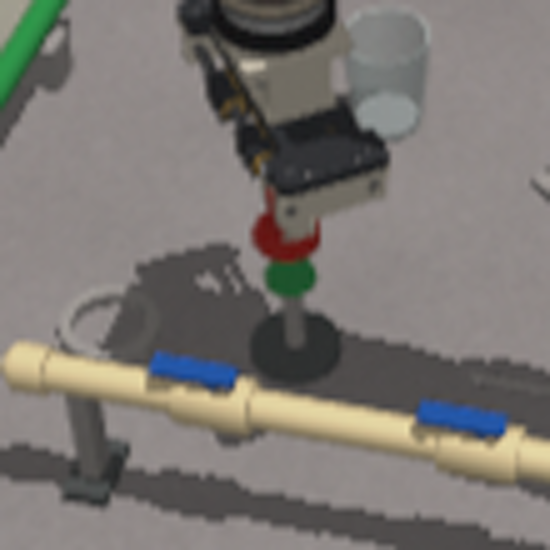

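The cap hangs directly over the green pad at about (248,205). Lowering slowly.

>>> jog_arm(deltas=[0,0,0,0,-0.2,0.7,-1,0,0,0,0,-0.2,1.4,-1,0,0,0,0,-0.2,1.9,-1,0,0,0,0,-0.2,2.2,-1,0,0,0,0,-0.2,2.4,-1,0,0,0,0,-0.2,2.5,-1,0,0,0,0,-0.2,2.5,-1,0,0,0,0,-0.2,2.5,-1])

```text
time: 8.98
position: [0.6418, -0.1311, 0.1266]
orientation: [0.943, 0.334, -0.001, -0.0]
wrist_force: [-4.0, 0.3, 5.5]
gripper_width: 0.0239
gripper_force: 15.0
```

Run:
```python
from h import *
plan((.6434,-.131,.1267,39))
```

```text
t 8.9833 p [ 0.6418 -0.1311  0.1266] yaw 38.9994696334148 tilt 0.08753145034658738 j [ 0.2841  0.7495 -0.2053  1.5297  0.1809  0.8826 -0.8731] F [-3.9748  0.3408  5.4514] w 0.023926470311585256 15.001651793718338
[-0.001   0.0011 -0.    ] [ 0.1312  0.0916 -0.0063]
```

>>> jog_arm(deltas=[0,0,0,0,0,-0.05,-1,0,0,0,0,0,-0.05,-0.4,0,0,0,0,0,-0.05,-0.3,0,0,0,0,0,-0.05,-0.1,0,0,0,0,0,-0.05,0.1,0,0,0,0,0,-0.05,0.1,0,0,0,0,0,-0.05,0.1,0,0,0,0,0,-0.05,0.1])

```text
time: 9.65
position: [0.6425, -0.1312, 0.126]
orientation: [0.943, 0.334, 0.0, -0.0]
wrist_force: [-0.1, 0.7, 0.6]
gripper_width: 0.0507
gripper_force: 0.0
```

>>> jog_arm(deltas=[0,0,0,0,0,-1,0.1,0,0,0,0,0,-3,0.1,0,0,0,0,0,-6,0.1,0,0,0,0,0,-9,0.1,0,0,0,0,0,-11,0.1,0,0,0,0,0,-11,1,0,0,0,0,0,-11,1])

```text
time: 10.23
position: [0.6431, -0.1312, 0.238]
orientation: [0.943, 0.334, 0.002, 0.001]
wrist_force: [-0.1, -0.8, 0.7]
gripper_width: 0.0602
gripper_force: 0.0
```

Run:
```python
from h import *
plan((.474,-.357,.2,49),(.474,-.357,.2,51))
P=[cam('side'),cam('top')];save(P[0],'s4.png',(190,150,300,260),5)
for p in P:
    C=cloud(p);I=p['image'].astype(int);r,g,b=I[...,0],I[...,1],I[...,2];z=C[...,2]
    near=lambda x,y,d:np.hypot(C[...,0]-x,C[...,1]-y)<d
    for n,m in(('disc',near(.6434,-.131,.05)&(r>1.7*g)&(r>1.7*b)&(z>.08)&(z<.1)),('knob',near(.6434,-.131,.04)&(r>1.7*g)&(r>1.7*b)&(z>.123)&(z<.14)),('house',near(.474,-.357,.05)&(b>1.4*r)&(z>.09)&(z<.115)),('flange',near(.474,-.357,.075)&(z>.003)&(z<.014)&(r>125)&(abs(r-b)<25))):
        q=C[m]
        if len(q)>8:
            w=cv2.minAreaRect((q[:,:2]*1000).astype(np.float32));print(n,len(q),w,np.median(q[:,2]))
```

```text
t 10.2333 p [ 0.6431 -0.1312  0.238 ] yaw 39.01303482015712 tilt 0.20732253874291653 j [ 0.2935  0.6371 -0.2249  1.4094  0.149   1.108  -0.8447] F [-0.0775 -0.8098  0.6581] w 0.06020173219821941 0.0
[ 0.0029 -0.0022 -0.1743] [-27.3649   6.8906   3.7574]
[ 0.0029 -0.0021 -0.2092] [-27.3649   6.8906   3.7574]
disc 75 ((642.2670288085938, -126.78568267822266), (40.18485641479492, 42.9807014465332), 17.485809326171875) 0.09478461189103538
knob 32 ((642.0947875976562, -126.4561538696289), (16.627605438232422, 23.749576568603516), 18.470613479614258) 0.1281560445070985
house 89 ((474.8054504394531, -353.1733703613281), (45.59529495239258, 38.39574432373047), 52.1346321105957) 0.09867530172894101
flange 93 ((475.10113525390625, -345.99639892578125), (131.4641876220703, 119.97714233398438), 6.103981971740723) 0.005689201197859317
house 160 ((472.78546142578125, -358.108154296875), (41.773773193359375, 34.31597900390625), 48.65283203125) 0.09824793562555645
flange 313 ((475.6569519042969, -358.026611328125), (143.4886474609375, 142.4882354736328), 74.62006378173828) 0.005461010123980037
```

View pics/s4.png

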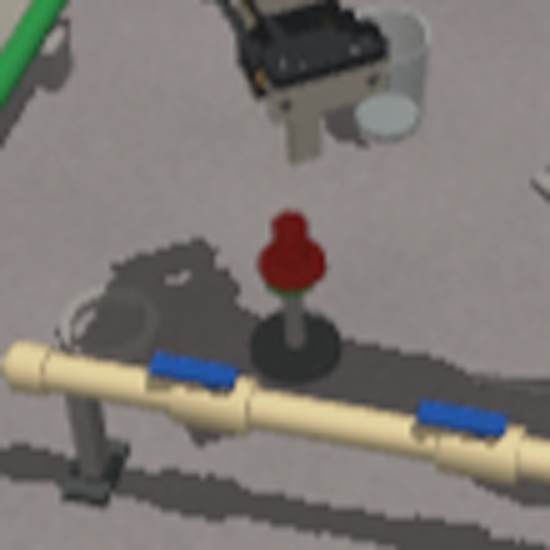

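The cap stands upright and released on the pad at (248,202). On to the sensor.

>>> jog_arm(deltas=[0,0,-0.02,-1.5,0.4,0,1,0,0,-0.04,-4.5,1.1,0,1,0,0,-0.07,-8,2,0,1,0,0,-0.1,-11.5,2.9,0,1,0,0,-0.13,-15,3.8,0,1,0,0,-0.16,-18.5,4.6,0,1,0,0,-0.19,-22,5.5,0,1,0,0,-0.19,-25,6.3,1,1,0,0,-0.19,-27,6.8,2.5,1,0,0,-0.19,-27.4,6.9,3.7,1,0,0,-0.19,-27.4,6.9,3.7,1,0,0,-0.19,-27.4,6.9,3.7,1])

```text
time: 11.33
position: [0.4722, -0.3565, 0.1974]
orientation: [0.907, 0.422, -0.001, -0.002]
wrist_force: [0.5, 0.1, -0.6]
gripper_width: 0.0929
gripper_force: 0.0
```

>>> jog_arm(deltas=[0,0,0,0,0,0,1,0,0,0,0,0,0,1,0,0,0,0,0,0,1])

```text
time: 11.58
position: [0.4742, -0.3562, 0.1998]
orientation: [0.906, 0.423, 0.001, 0.0]
wrist_force: [0.3, -0.2, 0.8]
gripper_width: 0.0928
gripper_force: 0.0
```

Run:
```python
from h import *
plan((.4738,-.3565,.081,50))
```

```text
t 11.5833 p [ 0.4742 -0.3562  0.1998] yaw 50.0256673613968 tilt 0.08849893866181305 j [ 0.7762  0.582  -0.2707  1.6478  0.1828  0.9354 -0.2583] F [ 0.3317 -0.1566  0.757 ] w 0.09275336202879811 0.0
[ 0.0013 -0.0009  0.0004] [-0.0582 -0.0327 11.8802]
```

>>> jog_arm(deltas=[0,0,0,0,0,1.5,1,0,0,0,0,0,4,1,0,0,0,0,0,7,1,0,0,0,0,0,9.5,1,0,0,0,0,0,11.2,1,0,0,0,0,0,11.9,1,0,0,0,0,0,11.9,1,0,0,0,0,0,11.9,0.5,0,0,0,0,0,11.9,0,0,0,0,0,0,11.9,-0.1,0,0,0,0,0,11.9,-0.2,0,0,0,0,0,11.9,-1], squeeze=30)

```text
time: 12.58
position: [0.4734, -0.3576, 0.081]
orientation: [0.907, 0.422, 0.0, 0.001]
wrist_force: [-0.4, -0.4, -0.4]
gripper_width: 0.0637
gripper_force: 0.0
```

>>> jog_arm(deltas=[0,0,0,0,0,0,-1,0,0,0,0,0,0,-1,0,0,0,0,0,0,-1,0,0,0,0,0,0,-1,0,0,0,0,0,0,-1,0,0,0,0,0,0,-1])

```text
time: 13.08
position: [0.4734, -0.3576, 0.0802]
orientation: [0.907, 0.422, 0.0, 0.0]
wrist_force: [0.4, -0.8, 0.8]
gripper_width: 0.0338
gripper_force: 30.0
```

Run:
```python
from h import *
plan((.4738,-.3565,.081,50))
```

```text
t 13.0833 p [ 0.4734 -0.3576  0.0802] yaw 49.87730056331173 tilt 0.06240228287581791 j [ 0.7489  0.7337 -0.2256  1.7532  0.2402  0.6806 -0.3081] F [ 0.4278 -0.8031  0.8312] w 0.0337748792732584 29.999767541885376
[ 0.0011 -0.0002 -0.0021] [ 0.1136 -0.0372 -0.0802]
```

Gripped at 34 mm, the housing's y width. Lift.

>>> jog_arm(deltas=[0,0,0,0,0,-0.5,-1,0,0,0,0,0,-1.5,-1,0,0,0,0,0,-3.5,-1,0,0,0,0,0,-6,-1,0,0,0,0,0,-9,-1,0,0,0,0,0,-12,-1,0,0,0,0,0,-15,-1,0,0,0,0,0,-18,-1,0,0,0,0,0,-20.5,-1,0,0,0,0,0,-22.5,-1,0,0,0,0,0,-23.5,-1,0,0,0,0,0,-23.5,-1])

```text
time: 14.08
position: [0.4737, -0.3574, 0.3179]
orientation: [0.907, 0.422, 0.001, 0.002]
wrist_force: [-0.1, -0.7, -2.7]
gripper_width: 0.034
gripper_force: 30.0
```

>>> jog_arm(deltas=[0,0,0,0,0,0,-1,0,0,0,0,0,0,-1,0,0,0,0,0,0,-1])

```text
time: 14.33
position: [0.4721, -0.3568, 0.3131]
orientation: [0.907, 0.422, -0.001, -0.002]
wrist_force: [0.1, 0.1, -2.8]
gripper_width: 0.0336
gripper_force: 30.0
```

Run:
```python
from h import *
plan((.52,-.1,.315,39),(.538,.2257,.315,39))
p=cam('side');C=cloud(p);I=p['image'].astype(int);r,g,b=I[...,0],I[...,1],I[...,2]
s=status.state();q=(C-s['position'])@R.from_quat(s['orientation']).as_matrix()*1000
near=(abs(q[...,0])<65)&(abs(q[...,1])<50)
for n,m in(('blue',near&(b>1.4*r)&(q[...,2]>-40)&(q[...,2]<90)),('flange',near&(q[...,2]>66)&(q[...,2]<88))):
    k=q[m];print(n,len(k),np.percentile(k,[1,50,99],axis=0))
save(p,'s5.png',(250,80,400,230),3.8)
```

```text
t 14.3333 p [ 0.4721 -0.3568  0.3131] yaw 49.90229813716114 tilt 0.24697677699214876 j [ 0.7907  0.4808 -0.2907  1.4836  0.1422  1.2024 -0.2205] F [ 0.0565  0.0763 -2.8025] w 0.03360378653957379 29.998955726623535
[-0.0042  0.0008  0.1903] [ 22.7295 -12.8742  -0.1454]
[-0.0042  0.0008  0.1903] [ 48.8032 -32.4753  -0.0713]
blue 316 [[-18.3743 -22.3495 -24.0096]
 [ 20.0633 -13.4615  27.7652]
 [ 26.1713  15.6317  69.5823]]
flange 219 [[-46.2763 -27.8951  67.1303]
 [ 22.663  -15.5723  74.3358]
 [ 50.7736  23.9372  82.8842]]
```

View pics/s5.png

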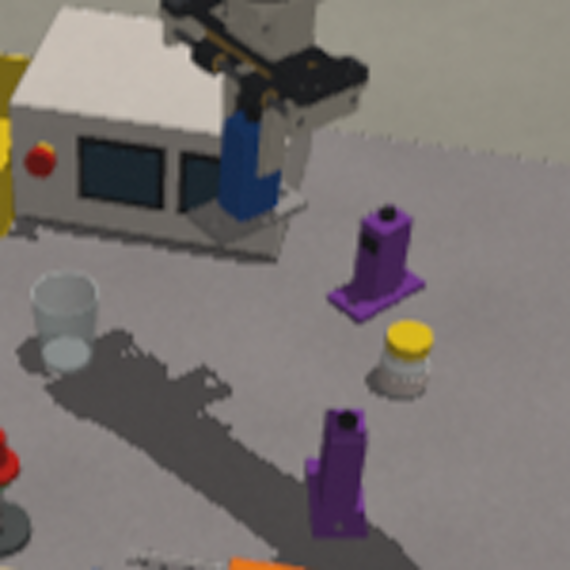

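The blue sensor hangs upright in the fingers at about (316,123), clear of everything. Carry it across.

>>> jog_arm(deltas=[0,0,0,0.8,-0.55,0,-1,0,0,0.02,2.4,-1.6,0,-1,0,0,0.04,4.8,-3.2,0,-1,0,0,0.06,7.4,-4.9,0,-1,0,0,0.08,10,-6.65,0,-1,0,0,0.1,12.6,-8.4,0,-1,0,0,0.12,15.2,-10.1,0,-1,0,0,0.14,17.8,-11.85,0,-1,0,0,0.16,20.4,-13.6,0,-1,0,0,0.18,23,-15.3,0,-1,0,0,0.19,25.6,-17,0,-1,0,0,0.19,27.6,-18.4,0,-1])

```text
time: 15.38
position: [0.5096, -0.0236, 0.315]
orientation: [0.942, 0.335, 0.0, -0.001]
wrist_force: [0.2, 0.8, -2.5]
gripper_width: 0.0341
gripper_force: 30.0
```

Run:
```python
from h import *
plan((.538,.2257,.315,39))
```

```text
t 15.3833 p [ 0.5096 -0.0236  0.315 ] yaw 39.18740339463488 tilt 0.11123532458280447 j [ 0.253   0.3458 -0.347   1.7025  0.1265  1.1159 -1.0176] F [ 0.223   0.7636 -2.492 ] w 0.03410950616118982 29.998115301132202
[-0.0017 -0.0009  0.0033] [ 17.9533 -17.5245   0.042 ]
```

>>> jog_arm(deltas=[0,0,0,1,-1,0,-1,0,0,0,2.8,-2.7,0,-1,0,0,0,4.8,-4.7,0,-1,0,0,0,6.8,-6.7,0,-1,0,0,0,8.8,-8.6,0,-1,0,0,0,10.8,-10.5,0,-1,0,0,0,12.8,-12.5,0,-1,0,0,0,14.6,-14.2,0,-1,0,0,0,16,-15.6,0,-1,0,0,0,16.8,-16.4,0,-1,0,0,0,17,-16.6,0,-1,0,0,0,17,-16.6,0,-1])

```text
time: 16.38
position: [0.5371, 0.2088, 0.3147]
orientation: [0.942, 0.335, -0.001, 0.0]
wrist_force: [0.3, -0.7, -2.0]
gripper_width: 0.0339
gripper_force: 30.0
```

>>> jog_arm(deltas=[0,0,0,0,0,0,-1,0,0,0,0,0,0,-1,0,0,0,0,0,0,-1,0,0,0,0,0,0,-1])

```text
time: 16.72
position: [0.5379, 0.2071, 0.3152]
orientation: [0.943, 0.333, 0.0, 0.0]
wrist_force: [-0.0, -0.0, -3.4]
gripper_width: 0.0339
gripper_force: 30.0
```

```bash
cat > m.py <<'E'
from h import *
plan((.538,.2257,.278,39))
s=status.state();M=R.from_quat(s['orientation']).as_matrix()
def rect(n,k,f=1000):
    w=cv2.minAreaRect(k.astype(np.float32));print(n,len(k),np.round(w[0],1),np.round(w[1],1),round(w[2],1))
for c in('side','top'):
    p=cam(c);C=cloud(p);I=p['image'].astype(int);r,g,b=I[...,0],I[...,1],I[...,2]
    q=(C-s['position'])@M*1000; z=C[...,2]
    near=(abs(q[...,0])<62)&(abs(q[...,1])<45)
    for n,m in(('blue',near&(b>1.4*r)&(q[...,2]>-40)&(q[...,2]<66)),('flange',near&(q[...,2]>66)&(q[...,2]<90)&(abs(r-b)<40))):
        k=q[m]
        if len(k)>8: print(c,n,len(k),'\n',np.percentile(k,[1,50,99],axis=0)); rect(n,k[:,:2])
    nr=np.hypot(C[...,0]-.538,C[...,1]-.2257)
    rect('head',C[(nr<.12)&(z>.142)&(z<.152)][:,:2]*1000)
    rect('block',C[(nr<.06)&(z>.170)&(z<.18)][:,:2]*1000)
    save(p,c+'_m%d.png'%int(s['time']*10),(180,180,310,310) if c=='side' else (110,140,240,270),4.5)
E
python3 m.py; ls pics
```

```text
t 16.7167 p [0.5379 0.2071 0.3152] yaw 38.88980674727108 tilt 0.03084396605594262 j [-0.1599  0.4608 -0.3862  1.5254  0.1819  1.191  -1.4694] F [-0.0432 -0.0077 -3.4165] w 0.03391209197231288 29.998978078365326
[ 0.0005  0.0002 -0.0019] [ 1.1791 -1.4442  3.7233]
side blue 203 
 [[-18.0084 -19.4695 -15.5781]
 [ 16.4718 -16.6224  44.3178]
 [ 23.726   10.0672  64.9066]]
blue 203 [  9.1 -12.8] [50.9 26. ] 34.0
side flange 404 
 [[-46.0606 -26.9878  68.3417]
 [ 18.2665 -15.2392  73.3249]
 [ 49.236   24.2169  81.2861]]
flange 404 [ 1.4 -1.3] [96.6 53.1] 0.8
head 1776 [537.9 234.4] [174.4 161.9] 15.7
block 521 [539.5 227.1] [101.   53.5] 38.2
top flange 83 
 [[-50.4634   8.1308  67.5037]
 [-34.6375  17.8566  73.3192]
 [-10.7984  24.5019  82.0759]]
flange 83 [-30.4  17.4] [40.3 16.5] 6.0
head 462 [559.7 168.8] [152.3  54.6] 19.9
block 0 [0. 0.] [0. 0.] 0.0
crop.png
s1.png
s2.png
s3.png
s4.png
s5.png
side0.png
side_m167.png
top0.png
top_m167.png
```

>>> jog_arm(deltas=[0,0,0,0.4,-0.4,0,-1,0,0,0,0.9,-0.95,0,-1,0,0,0,1.24,-1.32,0,-1,0,0,0,1.24,-1.32,0,-1,0,0,0,1.24,-1.32,0,-1,0,0,0,1.24,-1.32,0.6,-1,0,0,0,1.24,-1.32,1.4,-1,0,0,0,1.24,-1.32,2,-1,0,0,0,1.24,-1.32,2.4,-1,0,0,0,1.24,-1.32,2.4,-1,0,0,0,1.24,-1.32,2.4,-1,0,0,0,1.24,-1.32,2.4,-1])

```text
time: 17.82
position: [0.5391, 0.2265, 0.2913]
orientation: [0.943, 0.334, 0.0, -0.0]
wrist_force: [-0.6, 1.0, -2.3]
gripper_width: 0.0339
gripper_force: 30.0
```

```bash
python3 m.py; ls pics
```

```text
t 17.8167 p [0.5391 0.2265 0.2913] yaw 39.00391275118649 tilt 0.030376432340952705 j [-0.194   0.4929 -0.3839  1.5419  0.1958  1.1444 -1.5077] F [-0.5901  1.0023 -2.2825] w 0.033878349940240554 29.999055862426758
[-0.     -0.0005  0.0001] [-0.1394 -0.0108  1.3314]
side blue 162 
 [[-19.0371 -19.4352 -12.507 ]
 [ 17.7943 -16.5798  48.1313]
 [ 23.6983   9.9146  65.4946]]
blue 162 [  8.4 -11.5] [51.7 26. ] 32.3
side flange 387 
 [[-45.2745 -26.8359  68.0991]
 [ 22.438  -15.7014  73.3624]
 [ 49.314   24.3434  81.8677]]
flange 387 [ 1.9 -1.4] [97.1 53.2] 2.5
head 1639 [537.7 233.2] [173.4 165. ] 16.1
block 293 [539.2 227.4] [100.8  54.4] 39.3
top flange 80 
 [[-49.7864   8.8788  66.2462]
 [-34.0472  18.2459  72.7436]
 [ -9.847   24.5984  79.07  ]]
flange 80 [-30.5  18.1] [42.2 15.9] 6.4
head 654 [557.7 176.5] [170.8  71.1] 22.8
block 40 [528.5 196.5] [51.7 19.6] 34.4
crop.png
s1.png
s2.png
s3.png
s4.png
s5.png
side0.png
side_m167.png
side_m178.png
top0.png
top_m167.png
top_m178.png
```

>>> jog_arm(deltas=[0,0,0,-0.1,0.08,0.4,-1,0,0,0,-0.1,0.08,0.9,-1,0,0,0,-0.1,0.08,1.25,-1,0,0,0,-0.1,0.08,1.25,-1,0,0,0,-0.1,0.08,1.25,-1,0,0,0,-0.1,0.08,1.25,-1,0,0,0,-0.1,0.08,1.25,-1,0,0,0,-0.1,0.08,1.25,-1])

```text
time: 18.58
position: [0.5388, 0.2253, 0.2789]
orientation: [0.943, 0.334, 0.0, -0.0]
wrist_force: [-0.1, -0.9, -2.5]
gripper_width: 0.0338
gripper_force: 30.0
```

```bash
python3 m.py; mv pics/side_m18*.png pics/last.png
```

```text
t 18.5833 p [0.5388 0.2253 0.2789] yaw 39.01253169138521 tilt 0.032872778079756707 j [-0.1933  0.5018 -0.3817  1.5638  0.2009  1.1144 -1.511 ] F [-0.0586 -0.8779 -2.4989] w 0.03382899576028703 29.99907284975052
[ 0.     -0.0006  0.0002] [-0.0381 -0.0827  0.0862]
side blue 149 
 [[-17.4924 -20.0636 -15.0927]
 [ 18.5864 -16.5848  49.1806]
 [ 23.728    8.4825  64.9192]]
blue 149 [  9.1 -14. ] [49.  23.6] 32.6
side flange 382 
 [[-45.8631 -27.3943  68.3139]
 [ 21.9074 -15.8536  73.4323]
 [ 49.3399  23.4615  82.0072]]
flange 382 [ 1.  -2.3] [97.7 52.7] 2.0
head 1615 [538.2 235. ] [174.4 161.5] 11.5
block 239 [539.1 228.6] [99.5 52.7] 36.7
top flange 76 
 [[-49.9287   9.8823  66.9353]
 [-33.0411  18.2276  73.4974]
 [-10.7994  24.8176  82.4445]]
flange 76 [-30.1  17.5] [40.4 15. ] 2.5
head 619 [558.4 174.9] [163.1  67.4] 21.7
block 18 [526.9 194.7] [46.5 16.2] 37.1
```

View pics/last.png

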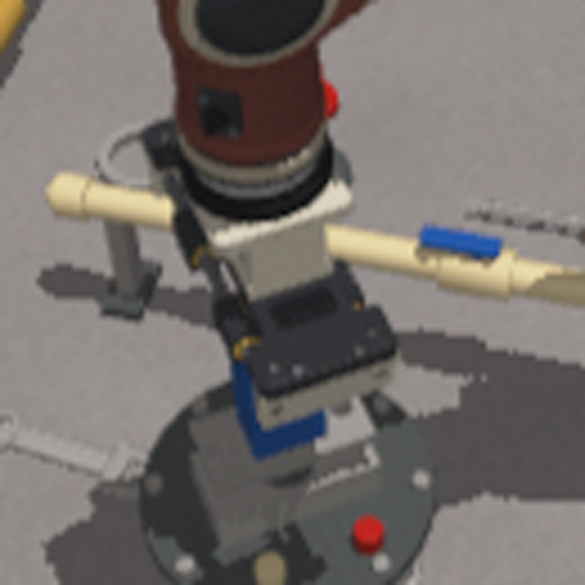

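The sensor is held upright over the port block, flange parallel to it and clear above it. It's centred to within about 2 mm and about 12 mm above the studs. I'll let it settle and hand in.

>>> jog_arm(deltas=[0,0,0,0,0,0,-1,0,0,0,0,0,0,-1,0,0,0,0,0,0,-1,0,0,0,0,0,0,-1,0,0,0,0,0,0,-1,0,0,0,0,0,0,-1])

```text
time: 19.18
position: [0.5387, 0.2252, 0.2786]
orientation: [0.943, 0.334, -0.0, -0.0]
wrist_force: [-0.3, -0.7, -3.7]
gripper_width: 0.0343
gripper_force: 30.0
```

```bash
python3 -c "
from h import *
plan((.538,.2257,.278,39));print(env.close_job())"
```

```text
t 19.1833 p [0.5387 0.2252 0.2786] yaw 39.00961073208838 tilt 0.0025662241635691723 j [-0.1933  0.502  -0.3816  1.5642  0.2009  1.1144 -1.511 ] F [-0.3095 -0.6548 -3.7359] w 0.0343087051694735 29.998999536037445
[-0.     -0.      0.0002] [-0.0203 -0.0868  0.0621]
the job is handed in; nothing more can be done
None
```

I handed the job in at about 19 s, with no verdict returned: the cap is upright and released on the stand's pad, and the sensor is held steady and upright over the port, about 11 mm above the stud tips and within about 2 mm of centre by camera measurement.

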